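Index the capsule carousel and fill its empty bay

ROBOT

A 6-joint arm with a two-finger parallel gripper is mounted at the origin on a cart in front of the work surface, level with it; the furniture and walls round the work are solid. World frame = base frame: x ahead of the robot, y to its left, z up, the work surface at z = 0. Lengths are in mm, angles in rad, forces in N, time in s.
With the tool pointing down it reaches from about 425 to 925 mm from the base axis. Payload 12.5 kg.
Tool frame: the origin (TCP) lies at the centre of the arm's flange, where the gripper is bolted on; the fingertips stand 173 mm ahead of it and the grasp point (between the pads) lies 155 mm ahead of it; z points along the fingers, y is the line along which they close (so a half turn about z gives the same grasp; the last joint's range is limited). The gripper opens to 85 mm and grips with 20 to 120 N. Pads are 22 mm wide; open, the fingers measure 114 mm over their backs; the gripper's body (76 mm by 85 mm) begins 54 mm behind the grasp point. The pads swing forward as they close: fully open they stand 13 mm farther back than shut.
Start: joints at [1.199, 0.491, 1.559, -0, 1.092, -0.106], TCP at [164.152, 603.058, 404.727] pointing down, gripper open.
Joint ranges: [-3.1, 3.1], [-0.84, 2.19], [0.05, 2.79], [-1.13, 4.28], [0.06, 2.93], [-2.69, 2.69]. Speed limits (rad/s): [2.22, 2.22, 2.79, 3.14, 3.14, 3.14].

INTERFACE

Orientations are given as [roll, pitch, yaw] about the fixed x, y, z axes, in that order (R = Rz(yaw) Ry(pitch) Rx(roll)).
In Python, from bench import r gives the robot as it stands. The module is installed in compiled form; this text tells all that it offers.
- The arm moves only by the shell command python3 -m handwheel 'ROWS' [FORCE]. ROWS is JSON, a list of rows, each an object of numbers: "jaw": the closure, from -1 (fully open) to 1 (shut), so that 0 is half open; "x", "y", "z": the shift along the tool's x, y, z in m; "wx", "wy", "wz": the turn, a rotation vector about the tool's x, y, z in degrees. A call has 1 to 12 rows; each row is the pose to reach, as a shift and turn from the pose commanded when the call began, along the tool's axes at that moment; what a row does not reach only later rows make up. A row lasts 1/12 s, in which the tool goes at most 41.7 mm and 7.16 degrees, less where a joint would pass 70% of its speed; a pose out of reach is approached as far as the arm can. A call with a gripper value outside its range is refused whole. The fingers move at their own pace and stop on an object; FORCE is the grip in N (left out, the last holds). Time passes only in rows, so rows that repeat a pose let the fingers close. It gives the time, the measured TCP pose, the force, the opening and the grip force at its end, in the units of the state.
- r.sense(): the state, without advancing time (a new reading comes with each control period).
- r.camera(name): name is "scene" or "top"; returns a dict with "color" (480x640x3 uint8, blue, green, red), "vertical_fov" (degrees; the focal length in pixels is half the picture's height over the tangent of half this angle, whatever the lens; pixels are square), "cx", "cy" (the principal point, pixels), "R" (3x3) and "t" (3): a world point X has camera coordinates R X + t. Camera axes: x right, y down, z forward; pixel columns grow to the right and rows downward; lengths in mm; the calibration is good to about 2 mm. A picture is of the moment at which its call begins. There is no depth.
- r.hand_in(): hands the job in; it is judged then, once.
The state is a dict: "t": time; "qpos": joint angles; "joint_velocities": joint speeds; "joint_torque": joint torques, N m; "tcp_pos": TCP position; "ee_rot": TCP orientation; "force": force on the tool from outside, world axes, zero at the start; "moment": the same for the moment, N m; "opening": finger opening in mm; "grasp_force": force on a finger pad.
Only numpy, scipy, OpenCV 4.12 (cv2) and the standard library are available. Lean on these libraries where they do the work, as an engineer would, in place of code of your own. Each camera call takes 0.05 s, during which the arm holds its last target. There are 200 camera calls.

TASK

Push the coffee-capsule carousel round by its upright peg, anticlockwise seen from above, until the spring catch at its rim drops into the notch; press the carousel against the stop there with about 10 N for half a second to be sure that it has locked, never with more than 20 N. Then put the loose capsule, dome up, into the empty bay and let go, leaving the carousel locked and the espresso cup and the tin where they stand.

Things in the scene. Friction and masses are not known exactly. Their poses are not given: they have to be found in the camera images.
- carousel: wooden disc, 230 mm across, turning on a fixed steel foot with a little drag (1 to 3 N at the peg). Origin: on its upright turning axis at worktop height; upper face 30 mm above it, a boss in the middle to 40 mm; x, y turn with the disc, z up. Four steel-collared bays 70 mm from the axis: three hold capsules that are fast in them (tops 58 mm above the worktop), one is empty.
- notch (a point): middle of the notch's floor in the disc's rim, 117.5 mm from the axis, 22 mm above the worktop, in the empty bay's direction: the catch's tip comes to lie there. A raised steel track leads up to it; a rubber-faced lug behind it meets the catch (about 1 mm of give at 10 N). Locked, 3 mm of play is left at the rim and neither way frees it. The lock lies 0.5 to 1.1 rad anticlockwise of the start.
- peg_top (a point): centre of the top of the upright steel push peg on the disc: 16 mm thick (20 mm at its foot), 47 mm tall above the disc (top 77 mm above the worktop), 104 mm from the turning axis, 45 degrees clockwise, seen from above, of the empty bay. When locked it stands left of the axis and towards the robot.
- empty_bay (a point): centre of the empty bay's floor, on the disc's upper face 30 mm above the worktop, 70 mm from the axis; the collar round it is 43 mm wide inside, 52 mm outside, and 4 mm high.
- catch: the sprung steel catch: 8 mm rod sliding in a housing fixed outside the rim on the robot's side (34 mm wide, 44 mm high, 136 to 172 mm from the turning axis; knob out to 200 mm). Origin: front of its rounded tip; x points to the turning axis. Tip origin 122 to 123 mm from the axis, on the track, until it drops 5 mm into the notch.
- capsule: the loose coffee capsule, plain white, standing dome up on the worktop left of the carousel: brim 37 mm across at the bottom, 28 mm high, narrowing to a dome, about 30 mm wide at mid height, 12 g. Origin: centre of its underside; z up through the dome.
- espresso_cup: white espresso cup, 62 x 90 x 55 mm, standing right of the carousel; origin at the centre of its underside. To be left alone.
- tin: food tin, 57 mm across, 72 mm high, standing behind and left of the carousel; origin at the centre of its underside. To be left alone.
Mind the look-alikes: they are no part of the job. There is more than one size of the capsule; the job needs the smallest.

How it is judged (in metres and radians):
On the way:
1. the catch is in the notch and the carousel is pressed against it with at least 5 N, the capsule not yet loaded (horizontal distance between catch and notch below 0.004 m and contact force between catch and carousel above 5 N and horizontal distance between capsule and empty_bay above 0.05 m), for 0.3 s.
At the end, for the whole second after the job is handed in: The catch is in the notch (its tip within 4 mm of the notch's middle), so the carousel is locked; the capsule stands dome up (within 0.1 rad) on the floor of the empty bay, within 5 mm of its centre and 3 mm of its floor, at rest and released (horizontal distance between catch and notch below 0.004 m and horizontal distance between capsule and empty_bay below 0.005 m and z of capsule in the frame of empty_bay below 0.003 m and angle between capsule's own z axis and vertical below 0.1 rad and linear speed of capsule below 0.02 m/s); the robot touches nothing.
It fails at once if the carousel is pressed against the catch with more than 20 N (contact force between catch and carousel above 20 N).
It fails at once if the espresso cup is moved by more than 30 mm (distance of espresso_cup from where it was at the start of the episode above 0.03 m).
It fails at once if the tin is moved by more than 30 mm (distance of tin from where it was at the start of the episode above 0.03 m).
It also fails if it takes over 64 s, if anything falls off the work surface, if the arm or the gripper's body presses on something with over 40 N, if the wrist force passes 120 N, or if a joint passes its speed limit or range.

## Working session

There is one attempt and no reset: what is moved stays moved. The work goes in short steps, Python scripts to look and compute and a shell command to move; the robot and the scene stay as the last step left them, time stands still between calls to the robot, and variables do not carry over. Pictures are saved under pics/ and viewed, at most 10 in all, crops included, and the job is handed in when it is done.

```bash
mkdir -p pics; cat > h.py <<'E'
import numpy as np, cv2
from bench import r
def ray(c,u,v):
    f=c["color"].shape[0]/2/np.tan(np.radians(c["vertical_fov"])/2)
    R=np.array(c["R"]);t=np.array(c["t"])
    return -R.T@t, R.T@np.array([(u-c["cx"])/f,(v-c["cy"])/f,1.])
def at(c,u,v,z):
    o,d=ray(c,u,v); return (o+d*(z-o[2])/d[2]).round(1)
def proj(c,X):
    f=c["color"].shape[0]/2/np.tan(np.radians(c["vertical_fov"])/2)
    p=np.array(c["R"])@np.array(X,float)+np.array(c["t"]); return (p[:2]/p[2]*f+[c["cx"],c["cy"]]).round(1)
E
python3 - <<'E'
from h import *
for n in("scene","top"):
    c=r.camera(n); cv2.imwrite(f"pics/{n}0.png",c["color"]); o,d=ray(c,320,240);print(n,o.round(),d.round(2),c["vertical_fov"],c["cx"],c["cy"])
s=r.sense();print(s)
E
```

```text
scene [-170. -422. 1050.] [ 0.55  0.31 -0.77] 46.89007329940659 317.32434839745105 244.08129896046472
top [ 426.  -19. 1155.] [ 0.11 -0.01 -0.99] 46.76260838994542 314.6528755788865 234.93460181193362
{'t': 0.1, 'qpos': array([ 1.19940385e+00,  4.91500840e-01,  1.55936384e+00,  2.22994835e-06,
        1.09169886e+00, -1.05581150e-01]), 'joint_velocities': array([ 1.42017742e-03, -1.53230743e-03, -9.78906379e-05,  1.26077076e-03,
       -6.33691360e-05, -4.66835214e-04]), 'joint_torque': array([ 2.83395988e-03, -6.19447589e+01, -2.62026983e+01, -5.70416546e-05,
        3.02272667e-03,  2.69220789e-05]), 'tcp_pos': array([164.14235178, 603.04141613, 404.19361885]), 'ee_rot': array([-3.14062737e+00, -1.04284586e-04,  2.87578025e+00]), 'force': array([-0.04921079,  0.40134411, -0.341341  ]), 'moment': array([ 0.00878004, -0.03556252, -0.01032956]), 'grasp_force': 0.0, 'opening': 85.30948382906068}
```

View pics/scene0.png

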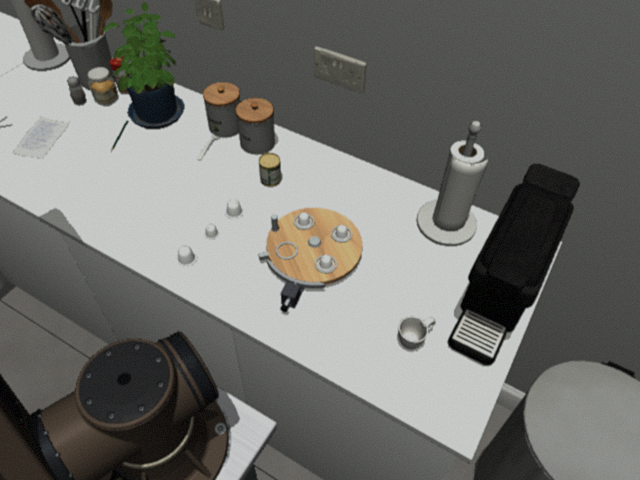

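View pics/top0.png

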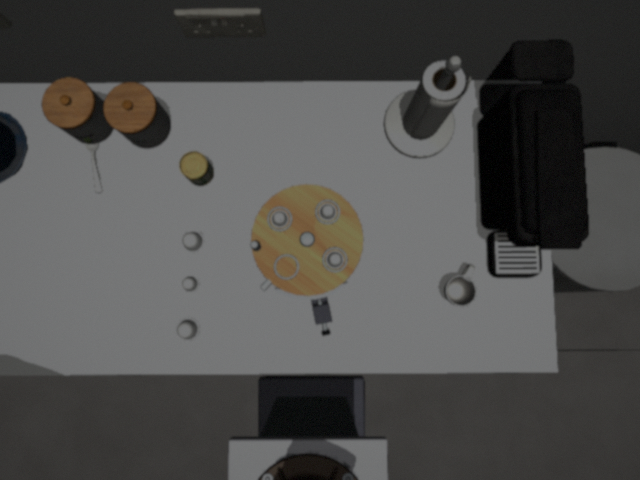

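The scene shows three white capsules: scene (234,207), (211,231) and (186,255), which are top (192,241), (190,284) and (187,330). The middle one looks smallest. In the top view the axis is at about (307,240), the empty bay at (287,267), the peg at (255,245), the catch at (320,300), the cup at (459,290) and the tin at (195,167). I'll check the choice in an enlarged crop.

```bash
python3 - <<'E'
from h import *
a=cv2.imread("pics/top0.png")
cv2.imwrite("pics/crop1.png",cv2.resize(cv2.convertScaleAbs(a[180:345,165:375],alpha=1.6),None,fx=3.6,fy=3.6,interpolation=cv2.INTER_CUBIC))
b=cv2.imread("pics/scene0.png")
cv2.imwrite("pics/crop2.png",cv2.resize(cv2.convertScaleAbs(b[180:325,170:370],alpha=1.3),None,fx=4,fy=4,interpolation=cv2.INTER_CUBIC))
E
```

```text
(no output)
```

View pics/crop1.png

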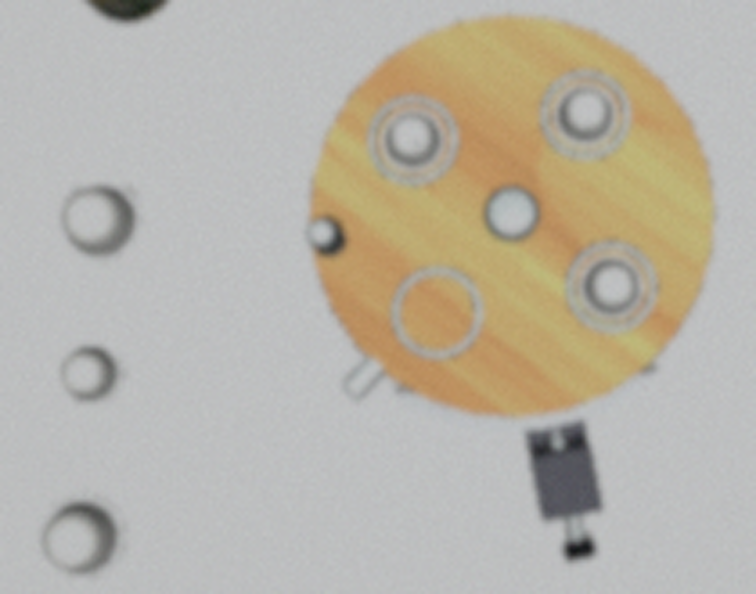

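View pics/crop2.png

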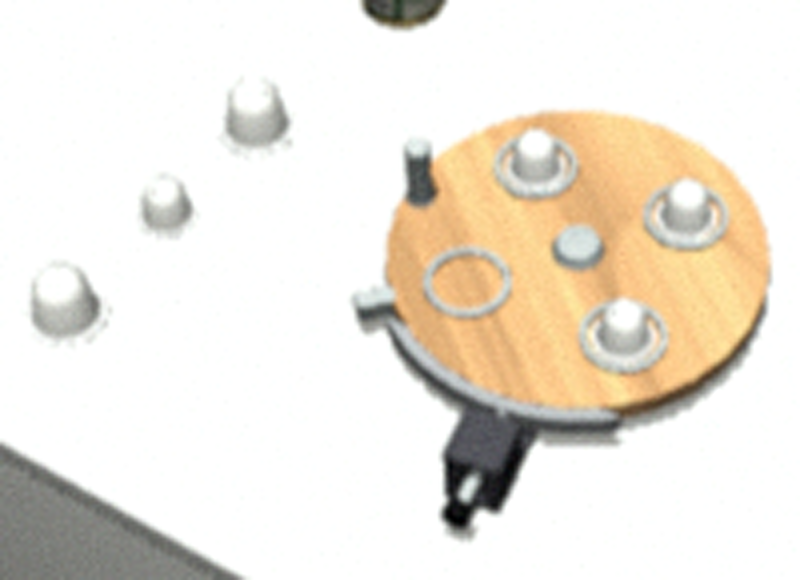

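```bash
python3 - <<'E'
from h import *
T=r.camera("top");S=r.camera("scene")
t=lambda x,y,z:at(T,165+(x+.5)/3.6-.5,180+(y+.5)/3.6-.5,z)
s=lambda x,y,z:at(S,170+(x+.5)/4-.5,180+(y+.5)/4-.5,z)
print("boss",t(512,213,40),s(578,240,40)); A=(t(512,213,40)+s(578,240,40))/2
print("disc",t(513,215,30))
for n,p in dict(bay=(t(437,313,34),s(467,282,34)),peg=(t(322,234,77),s(418,145,77)),caps=(t(90,374,10),s(166,207,12)),housing=(t(566,472,44),s(490,440,44)),knob=(t(579,548,22),s(457,513,22)),capfl=(t(412,140,50),s(535,143,54))).items():
  m=(p[0]+p[1])/2; d=m-A; print(n,p,"m",m,"R",np.hypot(*d[:2]).round(1),"ang",np.degrees(np.arctan2(d[1],d[0])).round(1))
for n in dict(tin=1,): print(at(T,195,165,72),at(T,459,290,50))
for p in (at(T,192,241,15),at(T,187,330,15)):print(p)
E
```

```text
boss [550.1  -1.7  40. ] [550.3  -1.7  40. ]
disc [550.1  -2.1  30. ]
bay (array([494.6,  40.7,  34. ]), array([493.1,  39.6,  34. ])) m [493.85  40.15  34.  ] R 70.2 ang 143.4
peg (array([535.1, 100.8,  77. ]), array([536.5, 100.8,  77. ])) m [535.8 100.8  77. ] R 103.5 ang 98.0
caps (array([462.3, 240.3,  10. ]), array([459.8, 238.4,  12. ])) m [461.05 239.35  11.  ] R 257.0 ang 110.3
housing (array([405.9, -30.9,  44. ]), array([400.3, -35.9,  44. ])) m [403.1 -33.4  44. ] R 150.5 ang -167.8
knob (array([363.3, -38.2,  22. ]), array([362.7, -38.1,  22. ])) m [363.   -38.15  22.  ] R 190.7 ang -169.0
capfl (array([590.4,  53.9,  50. ]), array([591.8,  54. ,  54. ])) m [591.1   53.95  52.  ] R 69.1 ang 53.7
[696.1 220.4  72. ] [ 445.2 -302.8   50. ]
[549.8 236.1  15. ]
[368.3 242.5  15. ]
```

The axis is at (550.2,-1.8), the bay at 143.4° and the peg at 98.2°. The catch direction is about 191°, so the turn is about 0.83 rad, which lies in the stated range. The bay's 70.2 mm and the peg's 103.5 mm from the axis also agree with the task text. The capsule is the middle, smallest one, at about (461,239.5). The plan is to push with shut fingers, tool x along the tangent.

```bash
cat >> h.py <<'E'
from scipy.spatial.transform import Rotation as Ro
def rel(P,yaw):
    "tool-frame shift (m) and wz (deg) from the measured pose to TCP P, yaw deg, tool down"
    s=r.sense(); R0=Ro.from_euler("xyz",s["ee_rot"]); R1=Ro.from_euler("xyz",[np.pi,0,np.radians(yaw)])
    sh=R0.inv().apply(np.array(P)-s["tcp_pos"])/1000
    print("shift",sh.round(4),"w",np.degrees((R0.inv()*R1).as_rotvec()).round(2))
E
python3 -c "
from h import *
rel([566,106,300],188)"
```

```text
shift [-0.5183 -0.3739  0.1046] w [-4.000e-02 -1.000e-02 -2.323e+01]
```

```bash
python3 -m handwheel '[{"jaw":1,"x":-0.518,"y":-0.374,"z":0.105,"wz":-23.2},{"jaw":1,"x":-0.518,"y":-0.374,"z":0.105,"wz":-23.2},{"jaw":1,"x":-0.518,"y":-0.374,"z":0.105,"wz":-23.2},{"jaw":1,"x":-0.518,"y":-0.374,"z":0.105,"wz":-23.2},{"jaw":1,"x":-0.518,"y":-0.374,"z":0.105,"wz":-23.2},{"jaw":1,"x":-0.518,"y":-0.374,"z":0.105,"wz":-23.2},{"jaw":1,"x":-0.518,"y":-0.374,"z":0.105,"wz":-23.2},{"jaw":1,"x":-0.518,"y":-0.374,"z":0.105,"wz":-23.2},{"jaw":1,"x":-0.518,"y":-0.374,"z":0.105,"wz":-23.2},{"jaw":1,"x":-0.518,"y":-0.374,"z":0.105,"wz":-23.2},{"jaw":1,"x":-0.518,"y":-0.374,"z":0.105,"wz":-23.2},{"jaw":1,"x":-0.518,"y":-0.374,"z":0.105,"wz":-23.2}]' 40; python3 -c "
from h import *
rel([566,106,300],188)"
```

```text
shift [-0.5183 -0.3739  0.1046] w [-4.000e-02 -1.000e-02 -2.323e+01]schema error: expected keys jaw, x, y, z, wx, wy, wz
```

```bash
python3 -m handwheel '[{"jaw":1,"x":-0.518,"y":-0.374,"z":0.105,"wx":0,"wy":0,"wz":-23.2},{"jaw":1,"x":-0.518,"y":-0.374,"z":0.105,"wx":0,"wy":0,"wz":-23.2},{"jaw":1,"x":-0.518,"y":-0.374,"z":0.105,"wx":0,"wy":0,"wz":-23.2},{"jaw":1,"x":-0.518,"y":-0.374,"z":0.105,"wx":0,"wy":0,"wz":-23.2},{"jaw":1,"x":-0.518,"y":-0.374,"z":0.105,"wx":0,"wy":0,"wz":-23.2},{"jaw":1,"x":-0.518,"y":-0.374,"z":0.105,"wx":0,"wy":0,"wz":-23.2},{"jaw":1,"x":-0.518,"y":-0.374,"z":0.105,"wx":0,"wy":0,"wz":-23.2},{"jaw":1,"x":-0.518,"y":-0.374,"z":0.105,"wx":0,"wy":0,"wz":-23.2},{"jaw":1,"x":-0.518,"y":-0.374,"z":0.105,"wx":0,"wy":0,"wz":-23.2},{"jaw":1,"x":-0.518,"y":-0.374,"z":0.105,"wx":0,"wy":0,"wz":-23.2},{"jaw":1,"x":-0.518,"y":-0.374,"z":0.105,"wx":0,"wy":0,"wz":-23.2},{"jaw":1,"x":-0.518,"y":-0.374,"z":0.105,"wx":0,"wy":0,"wz":-23.2}]' 40; python3 -c "
from h import *
rel([566,106,300],188)"
```

```text
t: 1.2
tcp_pos: [473.1, 220.2, 323.9]
ee_rot: [3.141, 0.0, -3.002]
force: [0.4, 0.8, -0.4]
opening: 0.3
grasp_force: 0.0
shift [-0.0762 -0.1259  0.0239] w [ 0.01  0.01 -0.03]
```

```bash
python3 -m handwheel '[{"jaw":1,"x":-0.076,"y":-0.126,"z":0.024,"wx":0,"wy":0,"wz":0},{"jaw":1,"x":-0.076,"y":-0.126,"z":0.024,"wx":0,"wy":0,"wz":0},{"jaw":1,"x":-0.076,"y":-0.126,"z":0.024,"wx":0,"wy":0,"wz":0},{"jaw":1,"x":-0.076,"y":-0.126,"z":0.024,"wx":0,"wy":0,"wz":0},{"jaw":1,"x":-0.076,"y":-0.126,"z":0.064,"wx":0,"wy":0,"wz":0},{"jaw":1,"x":-0.076,"y":-0.126,"z":0.104,"wx":0,"wy":0,"wz":0},{"jaw":1,"x":-0.076,"y":-0.126,"z":0.104,"wx":0,"wy":0,"wz":0},{"jaw":1,"x":-0.076,"y":-0.126,"z":0.104,"wx":0,"wy":0,"wz":0}]'; python3 - <<'E'
from h import *
c=r.camera("top"); cv2.imwrite("pics/p5.png",cv2.resize(c["color"][180:345,165:375],None,fx=3.6,fy=3.6,interpolation=cv2.INTER_CUBIC))
E
```

```text
t: 1.87
tcp_pos: [564.8, 107.7, 219.1]
ee_rot: [3.141, -0.004, -3.003]
force: [-0.2, 0.1, 0.0]
opening: 0.0
grasp_force: 0.0
```

View pics/p5.png

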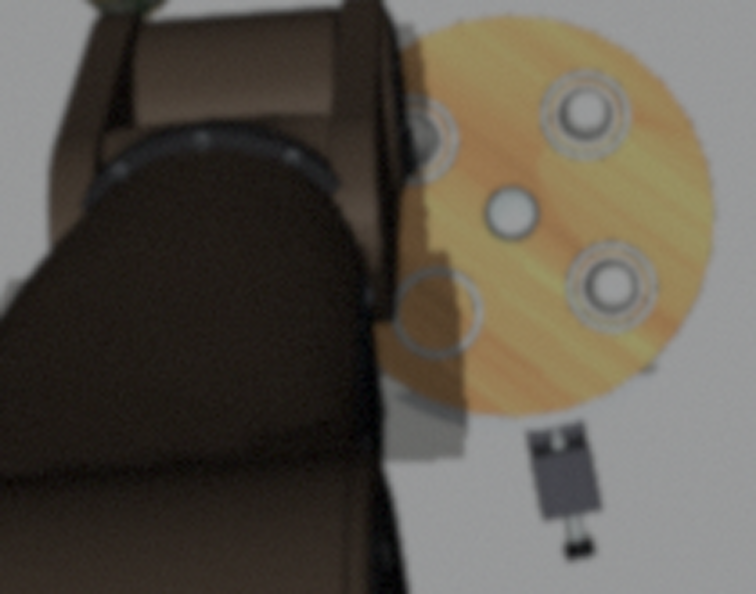

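The carousel hasn't moved, and the fingers are behind the peg. I'll compute the arc shifts.

```bash
cat >> h.py <<'E'
A=np.array([550.2,-1.8])
def arc(x0,y0,degs):
    "TCP rows with axis-relative tangential x0 (mm), radial y0, turned so the yaw is 188+deg; tool shift from here"
    s=r.sense(); R0=Ro.from_euler("xyz",s["ee_rot"])
    for d in degs:
        a=np.radians(188+d); t=np.array([np.cos(a),np.sin(a)]); n=np.array([np.sin(a),-np.cos(a)])
        P=np.r_[A+x0*t+y0*n,219]; sh=R0.inv().apply(P-s["tcp_pos"])/1000
        print(d,sh.round(4),"wz",np.degrees((R0.inv()*Ro.from_euler("xyz",[np.pi,0,a])).as_rotvec()[2]).round(1))
E
python3 -c "
from h import *
arc(-19,104,[0,4,8,12,16,20,24,28,32,36,38])"
```

```text
0 [ 0.0111 -0.0026  0.0019] wz -0.0
4 [ 0.0184 -0.0015  0.002 ] wz -4.0
8 [ 0.0258 -0.001   0.002 ] wz -8.0
12 [ 0.0332 -0.0009  0.002 ] wz -12.0
16 [ 0.0405 -0.0014  0.002 ] wz -16.0
20 [ 0.0478 -0.0024  0.002 ] wz -20.0
24 [ 0.0551 -0.0039  0.002 ] wz -24.0
28 [ 0.0622 -0.0059  0.002 ] wz -28.0
32 [ 0.0691 -0.0084  0.002 ] wz -32.0
36 [ 0.0759 -0.0113  0.002 ] wz -36.0
38 [ 0.0792 -0.013   0.002 ] wz -38.0
```

```bash
python3 -m handwheel '[{"jaw":1,"x":0.006,"y":-0.002,"z":0,"wx":0,"wy":0,"wz":0},{"jaw":1,"x":0.011,"y":-0.0026,"z":0,"wx":0,"wy":0,"wz":0},{"jaw":1,"x":0.0184,"y":-0.0015,"z":0,"wx":0,"wy":0,"wz":-4},{"jaw":1,"x":0.0258,"y":-0.001,"z":0,"wx":0,"wy":0,"wz":-8},{"jaw":1,"x":0.0332,"y":-0.001,"z":0,"wx":0,"wy":0,"wz":-12}]'; python3 -m handwheel '[{"jaw":1,"x":0,"y":0,"z":0,"wx":0,"wy":0,"wz":0}]';  python3 - <<'E'
from h import *
c=r.camera("scene"); cv2.imwrite("pics/p6.png",cv2.resize(c["color"][160:330,170:390],None,fx=3.5,fy=3.5,interpolation=cv2.INTER_CUBIC))
arc(-19,104,[12,16,20,24,28,32,36,38])
E
```

```text
t: 2.33
tcp_pos: [532.3, 102.4, 222.4]
ee_rot: [-3.14, 0.006, -2.789]
force: [6.2, 1.8, 0.6]
opening: 0.1
grasp_force: 3.5
t: 2.42
tcp_pos: [531.1, 102.3, 222.0]
ee_rot: [-3.141, 0.002, -2.789]
force: [0.2, 0.6, 0.3]
opening: -0.1
grasp_force: 0.0
12 [-0.0008 -0.0001  0.0029] wz -0.1
16 [0.0065 0.0009 0.0028] wz -4.1
20 [0.0138 0.0015 0.0028] wz -8.1
24 [0.0212 0.0015 0.0028] wz -12.1
28 [0.0286 0.001  0.0028] wz -16.1
32 [0.0359 0.     0.0028] wz -20.1
36 [ 0.0431 -0.0015  0.0028] wz -24.1
38 [ 0.0467 -0.0024  0.0028] wz -26.1
```

View pics/p6.png

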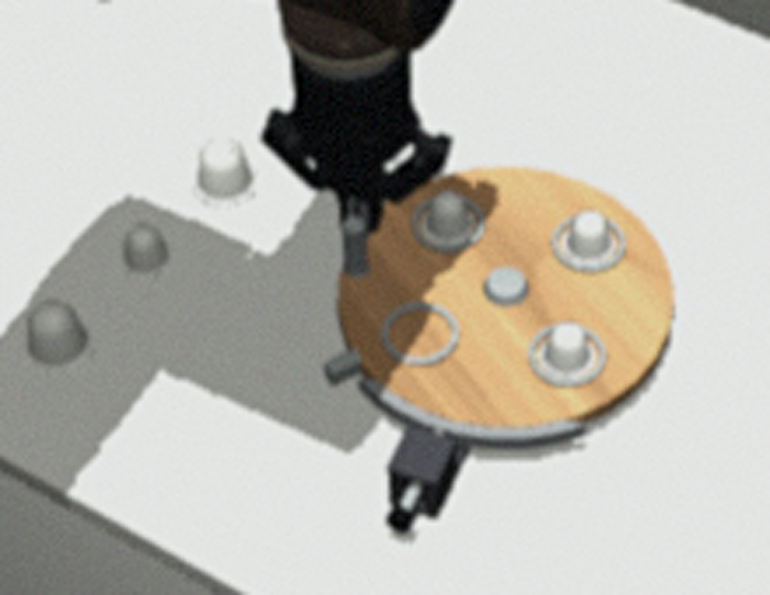

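The fingers are touching the peg at crop (355,225), and the disc has begun to turn: the bay collar is now at (420,333). Gripper and capsules are clear of each other. I'll keep pushing.

```bash
python3 -m handwheel '[{"jaw":1,"x":0.007,"y":0.001,"z":0,"wx":0,"wy":0,"wz":-4},{"jaw":1,"x":0.0145,"y":0.0015,"z":0,"wx":0,"wy":0,"wz":-8},{"jaw":1,"x":0.022,"y":0.0015,"z":0,"wx":0,"wy":0,"wz":-12},{"jaw":1,"x":0.029,"y":0.001,"z":0,"wx":0,"wy":0,"wz":-16},{"jaw":1,"x":0.0365,"y":0,"z":0,"wx":0,"wy":0,"wz":-20},{"jaw":1,"x":0.0405,"y":-0.0007,"z":0,"wx":0,"wy":0,"wz":-22},{"jaw":1,"x":0.0435,"y":-0.0015,"z":0,"wx":0,"wy":0,"wz":-24},{"jaw":1,"x":0.0435,"y":-0.0015,"z":0,"wx":0,"wy":0,"wz":-24}]';  python3 - <<'E'
from h import *
S=r.camera("scene")
p=at(S,290,255,34); print(p,np.degrees(np.arctan2(p[1]-A[1],p[0]-A[0])))
c=S; cv2.imwrite("pics/p7.png",cv2.resize(c["color"][200:320,200:380],None,fx=4,fy=4,interpolation=cv2.INTER_CUBIC))
arc(-19,104,[36,38,40,42,44,46,48])
E
```

```text
t: 3.13
tcp_pos: [491.8, 85.9, 221.3]
ee_rot: [-3.14, 0.001, -2.375]
force: [0.1, -0.3, -0.5]
opening: 0.4
grasp_force: 0.0
[485.4  24.5  34. ] 157.90952769513657
36 [-0.      0.0004  0.002 ] wz -0.2
38 [0.0036 0.001  0.002 ] wz -2.2
40 [0.0073 0.0014 0.002 ] wz -4.2
42 [0.011  0.0018 0.002 ] wz -6.2
44 [0.0146 0.002  0.002 ] wz -8.2
46 [0.0183 0.002  0.002 ] wz -10.2
48 [0.022 0.002 0.002] wz -12.2
```

View pics/p7.png

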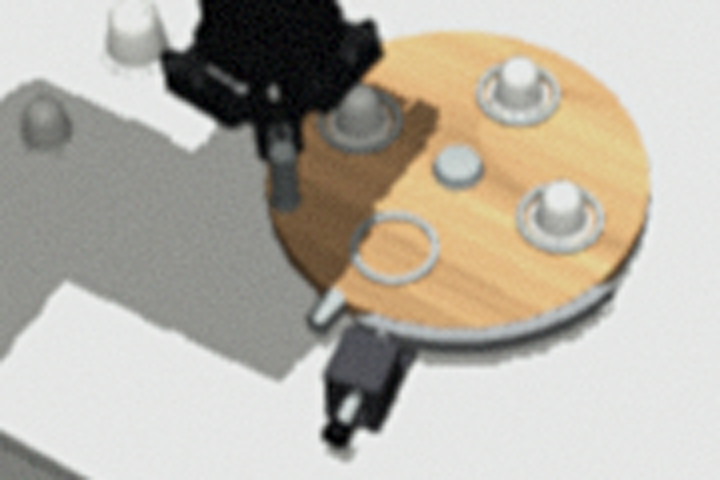

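The bay collar is at (396,247), the lug is at (325,305) just short of the catch housing, and the fingers are against the peg. From here I go slowly and read the force.

```bash
python3 -m handwheel '[{"jaw":1,"x":0.0018,"y":0.0003,"z":0,"wx":0,"wy":0,"wz":-1},{"jaw":1,"x":0.0036,"y":0.0006,"z":0,"wx":0,"wy":0,"wz":-2},{"jaw":1,"x":0.0055,"y":0.001,"z":0,"wx":0,"wy":0,"wz":-3},{"jaw":1,"x":0.0073,"y":0.0014,"z":0,"wx":0,"wy":0,"wz":-4}]';  python3 - <<'E'
from h import *
S=r.camera("scene")
p=at(S,299,261.6,34); print("bay before",p,np.degrees(np.arctan2(p[1]-A[1],p[0]-A[0])))
cv2.imwrite("pics/n.png",S["color"])
arc(-19,104,[40,41,42,43,44,46,48])
E
python3 -m handwheel '[{"jaw":1,"x":0.0015,"y":0.0002,"z":0,"wx":0,"wy":0,"wz":-0.8},{"jaw":1,"x":0.003,"y":0.0003,"z":0,"wx":0,"wy":0,"wz":-1.6}]'
```

```text
t: 3.52
tcp_pos: [486.0, 81.9, 220.7]
ee_rot: [-3.14, 0.002, -2.304]
force: [3.9, 2.1, 3.6]
opening: 0.1
grasp_force: 2.2
bay before [480.   -3.5  34. ] -178.61276650194725
40 [-0.0001  0.0002  0.0015] wz 0.1
41 [0.0017 0.0005 0.0015] wz -0.9
42 [0.0035 0.0008 0.0015] wz -1.9
43 [0.0054 0.001  0.0015] wz -2.9
44 [0.0072 0.0012 0.0015] wz -3.9
46 [0.0109 0.0016 0.0015] wz -5.9
48 [0.0146 0.0018 0.0015] wz -7.9
t: 3.73
tcp_pos: [483.5, 79.9, 220.4]
ee_rot: [-3.141, 0.001, -2.276]
force: [3.2, 3.0, 3.8]
opening: -0.1
grasp_force: 2.5
```

```bash
for i in 1; do python3 -m handwheel '[{"jaw":1,"x":0.001,"y":0.0001,"z":0,"wx":0,"wy":0,"wz":-0.5},{"jaw":1,"x":0.002,"y":0.0001,"z":0,"wx":0,"wy":0,"wz":-1}]' | sed -n 1,4p; python3 -m handwheel '[{"jaw":1,"x":0.001,"y":0.0001,"z":0,"wx":0,"wy":0,"wz":-0.5},{"jaw":1,"x":0.002,"y":0.0001,"z":0,"wx":0,"wy":0,"wz":-1}]'| sed -n 1,4p; done; python3 -c "
from h import *
arc(-19,104,[44,45,46,47,48,49])"
```

```text
t: 3.9
tcp_pos: [482.0, 78.4, 220.3]
ee_rot: [-3.141, 0.0, -2.259]
force: [2.1, 5.2, 4.3]
t: 4.07
tcp_pos: [480.5, 76.9, 220.2]
ee_rot: [3.141, 0.0, -2.241]
force: [2.0, 4.6, 4.8]
44 [0.0001 0.0006 0.0012] wz -0.4
45 [0.0019 0.0009 0.0012] wz -1.4
46 [0.0037 0.0012 0.0012] wz -2.4
47 [0.0056 0.0014 0.0012] wz -3.4
48 [0.0074 0.0016 0.0012] wz -4.4
49 [0.0092 0.0018 0.0012] wz -5.4
```

```bash
python3 -m handwheel '[{"jaw":1,"x":0.001,"y":0.0002,"z":0,"wx":0,"wy":0,"wz":-0.5}]' | sed -n 1,4p; python3 -m handwheel '[{"jaw":1,"x":0.001,"y":0.0002,"z":0,"wx":0,"wy":0,"wz":-0.5}]'| sed -n 1,4p;  python3 -c "
from h import *
S=r.camera('scene'); cv2.imwrite('pics/p8.png',cv2.resize(S['color'][220:310,240:380],None,fx=5.5,fy=5.5,interpolation=cv2.INTER_CUBIC))"
```

```text
t: 4.15
tcp_pos: [479.7, 76.2, 220.1]
ee_rot: [3.141, -0.0, -2.232]
force: [2.8, 2.3, 1.8]
t: 4.23
tcp_pos: [478.9, 75.4, 220.1]
ee_rot: [3.141, -0.0, -2.223]
force: [1.7, 1.4, 2.0]
```

View pics/p8.png

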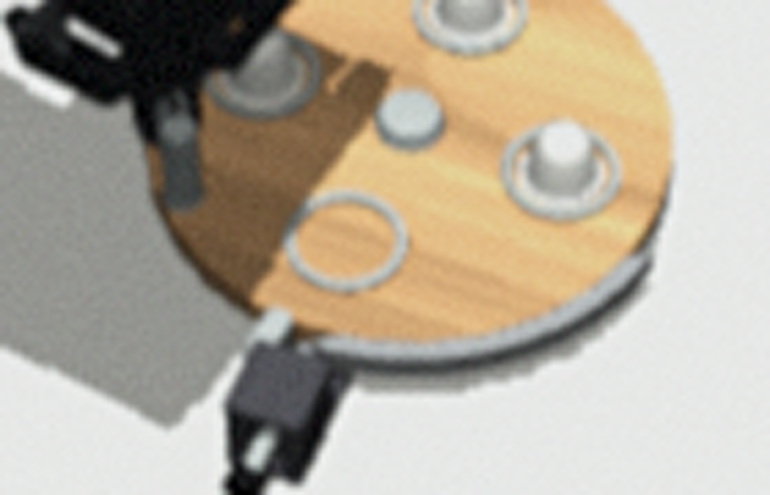

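The lug at crop (275,325) is now beside the catch, and the force has dropped, so the catch is probably in the notch. I'll press in half-millimetre steps.

```bash
for i in 1 2; do python3 -m handwheel '[{"jaw":1,"x":0.0006,"y":0.0001,"z":0,"wx":0,"wy":0,"wz":-0.3}]' | sed -n '2p;4p'; done; python3 -m handwheel '[{"jaw":1,"x":0.0006,"y":0.0001,"z":0,"wx":0,"wy":0,"wz":-0.3}]' | sed -n '2p;4p'
```

```text
tcp_pos: [478.3, 75.0, 219.9]
force: [-0.3, -0.6, 0.7]
tcp_pos: [477.8, 74.5, 219.9]
force: [0.1, 0.4, -0.2]
tcp_pos: [477.4, 74.1, 220.0]
force: [-0.2, -0.3, -0.1]
```

```bash
python3 -m handwheel '[{"jaw":1,"x":0.0006,"y":0.0001,"z":0,"wx":0,"wy":0,"wz":-0.3}]' | sed -n '2p;4p';python3 -m handwheel '[{"jaw":1,"x":0.0005,"y":0.0001,"z":0,"wx":0,"wy":0,"wz":-0.3}]' | sed -n '2p;4p'; python3 -m handwheel '[{"jaw":1,"x":0.0005,"y":0.0001,"z":0,"wx":0,"wy":0,"wz":-0.3}]' | sed -n '2p;4p'
```

```text
tcp_pos: [477.1, 73.7, 220.0]
force: [-0.4, 0.2, -0.4]
tcp_pos: [476.8, 73.4, 220.1]
force: [-0.0, -0.2, 0.3]
tcp_pos: [476.4, 73.1, 220.1]
force: [0.5, 1.6, 0.1]
```

```bash
python3 -m handwheel '[{"jaw":1,"x":0.0004,"y":0.0001,"z":0,"wx":0,"wy":0,"wz":-0.2}]' | sed -n '2p;4p'; python3 -m handwheel '[{"jaw":1,"x":0.0003,"y":0,"z":0,"wx":0,"wy":0,"wz":-0.2}]' | sed -n '2p;4p'
```

```text
tcp_pos: [476.2, 72.9, 220.2]
force: [1.3, 0.8, -0.4]
tcp_pos: [476.0, 72.7, 220.1]
force: [-0.5, 1.6, -0.3]
```

```bash
python3 -m handwheel '[{"jaw":1,"x":0.0004,"y":0,"z":0,"wx":0,"wy":0,"wz":-0.2}]' | sed -n '2p;4p'; python3 -m handwheel '[{"jaw":1,"x":0.0004,"y":0,"z":0,"wx":0,"wy":0,"wz":-0.2}]' | sed -n '2p;4p'; python3 -m handwheel '[{"jaw":1,"x":0.0003,"y":0,"z":0,"wx":0,"wy":0,"wz":-0.2}]' | sed -n '2p;4p'
```

```text
tcp_pos: [475.8, 72.4, 220.1]
force: [0.9, 1.4, -0.2]
tcp_pos: [475.5, 72.0, 220.1]
force: [-0.0, 0.6, -0.6]
tcp_pos: [475.3, 71.8, 220.2]
force: [0.0, 1.6, -0.5]
```

```bash
for i in 1; do python3 -m handwheel '[{"jaw":1,"x":0.0005,"y":0.0001,"z":0,"wx":0,"wy":0,"wz":-0.3}]' | sed -n '2p;4p'; python3 -m handwheel '[{"jaw":1,"x":0.0005,"y":0.0001,"z":0,"wx":0,"wy":0,"wz":-0.3}]' | sed -n '2p;4p'; python3 -m handwheel '[{"jaw":1,"x":0.0004,"y":0.0001,"z":0,"wx":0,"wy":0,"wz":-0.3}]' | sed -n '2p;4p'; done; python3 -c "
from h import *
S=r.camera('top'); cv2.imwrite('pics/p9.png',cv2.resize(S['color'][200:340,255:375],None,fx=4.2,fy=4.2,interpolation=cv2.INTER_CUBIC))
arc(-19,104,[47,48,49,50])"
```

```text
tcp_pos: [475.0, 71.4, 220.2]
force: [0.5, 2.5, -0.8]
tcp_pos: [474.7, 71.2, 220.2]
force: [1.3, 7.0, -0.8]
tcp_pos: [474.6, 71.1, 220.2]
force: [2.4, 11.2, -2.1]
47 [-0.0027  0.0002  0.0012] wz 1.3
48 [-0.0009  0.0005  0.0012] wz 0.3
49 [0.001  0.0008 0.0012] wz -0.7
50 [0.0028 0.0011 0.0012] wz -1.7
```

View pics/p9.png

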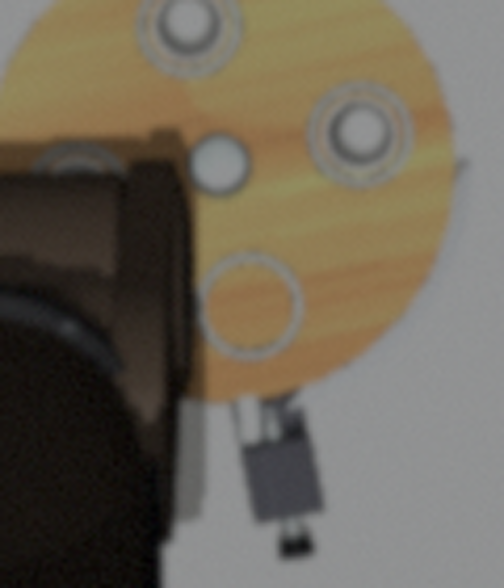

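The catch rod reaches into the rim at crop (272,420) in line with the empty bay (252,305), and the lug lies against its left side. The push has risen to 11 N, so I hold it.

```bash
python3 -m handwheel '[{"jaw":1,"x":0,"y":0,"z":0,"wx":0,"wy":0,"wz":0},{"jaw":1,"x":0,"y":0,"z":0,"wx":0,"wy":0,"wz":0}]' | sed -n '2p;4p';python3 -m handwheel '[{"jaw":1,"x":0,"y":0,"z":0,"wx":0,"wy":0,"wz":0},{"jaw":1,"x":0,"y":0,"z":0,"wx":0,"wy":0,"wz":0}]' | sed -n '2p;4p'
```

```text
tcp_pos: [474.6, 71.1, 220.2]
force: [0.9, 7.5, -1.5]
tcp_pos: [474.6, 71.1, 220.2]
force: [1.6, 8.2, -0.9]
```

```bash
python3 -m handwheel '[{"jaw":1,"x":0.0002,"y":0,"z":0,"wx":0,"wy":0,"wz":0},{"jaw":1,"x":0.0002,"y":0,"z":0,"wx":0,"wy":0,"wz":0},{"jaw":1,"x":0.0002,"y":0,"z":0,"wx":0,"wy":0,"wz":0}]' | sed -n '2p;4p'
```

```text
tcp_pos: [474.5, 71.1, 220.2]
force: [2.0, 10.0, -1.7]
```

```bash
python3 -m handwheel '[{"jaw":1,"x":0.0002,"y":0,"z":0,"wx":0,"wy":0,"wz":0},{"jaw":1,"x":0.0002,"y":0,"z":0,"wx":0,"wy":0,"wz":0},{"jaw":1,"x":0.0002,"y":0,"z":0,"wx":0,"wy":0,"wz":0},{"jaw":1,"x":0.0002,"y":0,"z":0,"wx":0,"wy":0,"wz":0},{"jaw":1,"x":0.0002,"y":0,"z":0,"wx":0,"wy":0,"wz":0}]' | sed -n '2p;4p'; python3 -m handwheel '[{"jaw":1,"x":0.0001,"y":0,"z":0,"wx":0,"wy":0,"wz":0},{"jaw":1,"x":0.0001,"y":0,"z":0,"wx":0,"wy":0,"wz":0},{"jaw":1,"x":0.0001,"y":0,"z":0,"wx":0,"wy":0,"wz":0},{"jaw":1,"x":0.0001,"y":0,"z":0,"wx":0,"wy":0,"wz":0},{"jaw":1,"x":0.0001,"y":0,"z":0,"wx":0,"wy":0,"wz":0}]' | sed -n '2p;4p'
python3 - <<'E'
from h import *
T=r.camera("top");t=lambda x,y,z:at(T,255+(x+.5)/4.2-.5,200+(y+.5)/4.2-.5,z)
for n,p in dict(boss=t(219,164,40),bay=t(252,305,34),hous=t(285,480,44),knob=t(296,542,22),cap=t(360,133,55)).items():
  d=p[:2]-A; print(n,p,np.hypot(*d).round(1),np.degrees(np.arctan2(d[1],d[0])).round(1))
rel([496,93,219],np.degrees(r.sense()["ee_rot"][2]))
E
```

```text
tcp_pos: [474.5, 71.0, 220.2]
force: [2.3, 11.3, -1.9]
tcp_pos: [474.4, 71.0, 220.2]
force: [2.4, 11.9, -2.0]
boss [550.4  -1.5  40. ] 0.4 56.3
bay [482.8 -17.   34. ] 69.1 -167.3
hous [399.7 -32.1  44. ] 153.5 -168.6
knob [369.7 -37.4  22. ] 184.0 -168.8
cap [563.1 -68.9  55. ] 68.3 -79.1
shift [-0.0303 -0.0057  0.0013] w [-0.05  0.09 -0.  ]
```

About 8–10 N has been held for over a second. I'll back off, rise, and go above the capsule. I'll centre it by gripping twice at right angles.

```bash
python3 -m handwheel '[{"jaw":1,"x":-0.008,"y":0,"z":0,"wx":0,"wy":0,"wz":0},{"jaw":1,"x":-0.02,"y":0,"z":0,"wx":0,"wy":0,"wz":0},{"jaw":1,"x":-0.02,"y":0,"z":-0.04,"wx":0,"wy":0,"wz":0},{"jaw":1,"x":-0.02,"y":0,"z":-0.08,"wx":0,"wy":0,"wz":0},{"jaw":-0.4,"x":-0.02,"y":0,"z":-0.08,"wx":0,"wy":0,"wz":0}]' 20; python3 -c "
from h import *
rel([462,240.3,300],234);rel([462,240.3,181],234)"
```

```text
t: 7.38
tcp_pos: [486.5, 87.8, 305.5]
ee_rot: [-3.135, 0.005, -2.159]
force: [0.7, 0.1, 0.7]
opening: 10.9
grasp_force: 0.0
shift [-0.1133  0.105   0.0054] w [-0.36  0.27  2.32]
shift [-0.1128  0.1058  0.1243] w [-0.36  0.27  2.32]
```

```bash
python3 -m handwheel '[{"jaw":-0.4,"x":-0.113,"y":0.105,"z":0.005,"wx":0,"wy":0,"wz":2},{"jaw":-0.4,"x":-0.113,"y":0.105,"z":0.005,"wx":0,"wy":0,"wz":2},{"jaw":-0.4,"x":-0.113,"y":0.105,"z":0.005,"wx":0,"wy":0,"wz":2},{"jaw":-0.4,"x":-0.113,"y":0.105,"z":0.005,"wx":0,"wy":0,"wz":2},{"jaw":-0.4,"x":-0.113,"y":0.105,"z":0.005,"wx":0,"wy":0,"wz":2},{"jaw":-0.4,"x":-0.113,"y":0.105,"z":0.005,"wx":0,"wy":0,"wz":2},{"jaw":-0.4,"x":-0.113,"y":0.105,"z":0.005,"wx":0,"wy":0,"wz":2},{"jaw":-0.4,"x":-0.113,"y":0.105,"z":0.005,"wx":0,"wy":0,"wz":2}]'; python3 -c "
from h import *
rel([462,240.3,200],234);rel([462,240.3,181],234)"
```

```text
t: 8.05
tcp_pos: [460.9, 238.6, 295.2]
ee_rot: [-3.142, -0.0, -2.195]
force: [0.7, 0.8, -0.5]
opening: 59.9
grasp_force: 0.0
shift [-0.002   0.0001  0.0952] w [-0.   -0.    0.22]
shift [-2.000e-03  1.000e-04  1.142e-01] w [-0.   -0.    0.22]
```

```bash
python3 -m handwheel '[{"jaw":-0.4,"x":-0.002,"y":0,"z":0.04,"wx":0,"wy":0,"wz":0},{"jaw":-0.4,"x":-0.002,"y":0,"z":0.075,"wx":0,"wy":0,"wz":0},{"jaw":-0.4,"x":-0.002,"y":0,"z":0.1,"wx":0,"wy":0,"wz":0},{"jaw":-0.4,"x":-0.002,"y":0,"z":0.112,"wx":0,"wy":0,"wz":0},{"jaw":-0.4,"x":-0.002,"y":0,"z":0.112,"wx":0,"wy":0,"wz":0},{"jaw":-0.4,"x":-0.002,"y":0,"z":0.112,"wx":0,"wy":0,"wz":0}]'; python3 -m handwheel '[{"jaw":-0.1,"x":0,"y":0,"z":0,"wx":0,"wy":0,"wz":0},{"jaw":0.1,"x":0,"y":0,"z":0,"wx":0,"wy":0,"wz":0},{"jaw":0.2,"x":0,"y":0,"z":0,"wx":0,"wy":0,"wz":0},{"jaw":0.3,"x":0,"y":0,"z":0,"wx":0,"wy":0,"wz":0},{"jaw":0.4,"x":0,"y":0,"z":0,"wx":0,"wy":0,"wz":0},{"jaw":0.4,"x":0,"y":0,"z":0,"wx":0,"wy":0,"wz":0}]'
```

```text
t: 8.55
tcp_pos: [462.2, 240.1, 183.0]
ee_rot: [3.141, -0.001, -2.196]
force: [0.3, 0.4, 0.1]
opening: 60.0
grasp_force: 0.0
t: 9.05
tcp_pos: [461.9, 241.0, 184.1]
ee_rot: [-3.141, 0.001, -2.194]
force: [-2.3, -0.6, 7.8]
opening: 26.8
grasp_force: 19.3
```

The grip closed at 26.8 mm, a little above mid height. I'll open, turn to yaw 150°, and go 6 mm lower for the real grasp.

```bash
python3 -m handwheel '[{"jaw":0,"x":0,"y":0,"z":0,"wx":0,"wy":0,"wz":0},{"jaw":-0.4,"x":0,"y":0,"z":0,"wx":0,"wy":0,"wz":0},{"jaw":-0.4,"x":0,"y":0,"z":0,"wx":0,"wy":0,"wz":0}]'; python3 -m handwheel '[{"jaw":-0.4,"x":0,"y":0,"z":0,"wx":0,"wy":0,"wz":7},{"jaw":-0.4,"x":0,"y":0,"z":0,"wx":0,"wy":0,"wz":14},{"jaw":-0.4,"x":0,"y":0,"z":0,"wx":0,"wy":0,"wz":21},{"jaw":-0.4,"x":0,"y":0,"z":0,"wx":0,"wy":0,"wz":28},{"jaw":-0.4,"x":0,"y":0,"z":0,"wx":0,"wy":0,"wz":35},{"jaw":-0.4,"x":0,"y":0,"z":0,"wx":0,"wy":0,"wz":42},{"jaw":-0.4,"x":0,"y":0,"z":0,"wx":0,"wy":0,"wz":49},{"jaw":-0.4,"x":0,"y":0,"z":0,"wx":0,"wy":0,"wz":56},{"jaw":-0.4,"x":0,"y":0,"z":0,"wx":0,"wy":0,"wz":63},{"jaw":-0.4,"x":0,"y":0,"z":0,"wx":0,"wy":0,"wz":70},{"jaw":-0.4,"x":0,"y":0,"z":0,"wx":0,"wy":0,"wz":77},{"jaw":-0.4,"x":0,"y":0,"z":0,"wx":0,"wy":0,"wz":84}]';python3 -m handwheel '[{"jaw":-0.4,"x":0,"y":0,"z":0.003,"wx":0,"wy":0,"wz":0},{"jaw":-0.4,"x":0,"y":0,"z":0.006,"wx":0,"wy":0,"wz":0},{"jaw":-0.4,"x":0,"y":0,"z":0.006,"wx":0,"wy":0,"wz":0},{"jaw":-0.4,"x":0,"y":0,"z":0.006,"wx":0,"wy":0,"wz":0}]'
```

```text
t: 9.3
tcp_pos: [461.8, 240.9, 183.3]
ee_rot: [-3.142, 0.0, -2.194]
force: [0.8, -0.3, -0.1]
opening: 59.4
grasp_force: 0.0
t: 10.3
tcp_pos: [461.8, 240.9, 183.1]
ee_rot: [-3.142, -0.0, 2.617]
force: [-0.2, 0.0, -0.1]
opening: 59.9
grasp_force: 0.0
t: 10.63
tcp_pos: [461.7, 240.9, 176.9]
ee_rot: [-3.141, -0.0, 2.626]
force: [0.0, 0.6, -0.3]
opening: 59.8
grasp_force: 0.0
```

```bash
python3 -m handwheel '[{"jaw":-0.1,"x":0,"y":0,"z":0,"wx":0,"wy":0,"wz":0},{"jaw":0.05,"x":0,"y":0,"z":0,"wx":0,"wy":0,"wz":0},{"jaw":0.15,"x":0,"y":0,"z":0,"wx":0,"wy":0,"wz":0},{"jaw":0.25,"x":0,"y":0,"z":0,"wx":0,"wy":0,"wz":0},{"jaw":0.35,"x":0,"y":0,"z":0,"wx":0,"wy":0,"wz":0},{"jaw":0.45,"x":0,"y":0,"z":0,"wx":0,"wy":0,"wz":0},{"jaw":0.45,"x":0,"y":0,"z":0,"wx":0,"wy":0,"wz":0}]' 20; python3 -m handwheel '[{"jaw":0.45,"x":0,"y":0,"z":-0.01,"wx":0,"wy":0,"wz":0},{"jaw":0.45,"x":0,"y":0,"z":-0.04,"wx":0,"wy":0,"wz":0},{"jaw":0.45,"x":0,"y":0,"z":-0.08,"wx":0,"wy":0,"wz":0},{"jaw":0.45,"x":0,"y":0,"z":-0.11,"wx":0,"wy":0,"wz":0},{"jaw":0.45,"x":0,"y":0,"z":-0.11,"wx":0,"wy":0,"wz":0}]'; python3 - <<'E'
from h import *
S=r.camera('scene');T=r.camera('top')
h=lambda c,x,y,w,z:cv2.resize(c['color'][y:y+w,x:x+w],(z,z),interpolation=cv2.INTER_CUBIC)
cv2.imwrite('pics/p10.png',np.hstack([h(S,150,140,110,400),h(T,255,225,95,400)]))
rel([482,-16,290],150)
E
```

```text
t: 11.22
tcp_pos: [461.8, 241.0, 177.4]
ee_rot: [3.141, 0.0, 2.623]
force: [0.4, 1.6, 6.2]
opening: 31.1
grasp_force: 19.6
t: 11.63
tcp_pos: [462.3, 241.1, 292.7]
ee_rot: [3.136, 0.005, 2.623]
force: [-0.5, 0.3, 0.3]
opening: 31.3
grasp_force: 19.1
shift [-0.145  -0.2129 -0.0015] w [0.12 0.1  0.28]
```

View pics/p10.png

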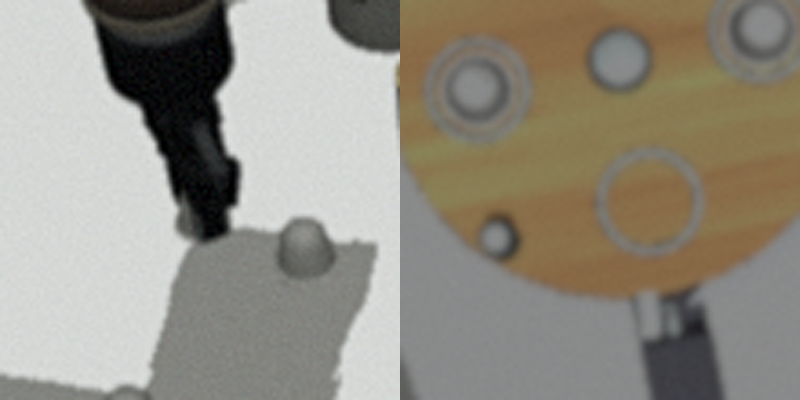

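The capsule is in the hand at left crop (190,220). In the top view the bay collar is at (651,202), the boss at (620,59) and the peg top at (498,237). The catch rod lies in the rim beside the lug at about (675,310).

```bash
python3 - <<'E'
from h import *
T=r.camera('top');k=95/400
t=lambda x,y,z:at(T,255+(x-400+.5)*k-.5,225+(y+.5)*k-.5,z)
for n,p,o in (("boss",t(620,59,40),0),("bay",t(651,202,34),0),("peg",t(498,237,77),45),("capL",t(479,89,52),90),("capR",t(763,30,52),-90)):
  d=p[:2]-A; print(n,p,np.hypot(*d).round(1),(np.degrees(np.arctan2(d[1],d[0]))+o).round(1)%360)
rel([482,-16,290],150)
E
```

```text
boss [550.5  -1.7  40. ] 0.3 18.4
bay [482.1 -16.2  34. ] 69.6 191.9
peg [464.3  54.2  77. ] 102.5 191.9
capL [535.2  65.   52. ] 68.5 192.7
capR [562.6 -70.   52. ] 69.3 190.3
shift [-0.1451 -0.2128 -0.0025] w [0.02 0.01 0.27]
```

```bash
python3 -m handwheel '[{"jaw":0.45,"x":-0.02,"y":-0.03,"z":0,"wx":0,"wy":0,"wz":0},{"jaw":0.45,"x":-0.04,"y":-0.06,"z":0,"wx":0,"wy":0,"wz":0},{"jaw":0.45,"x":-0.06,"y":-0.09,"z":0,"wx":0,"wy":0,"wz":0},{"jaw":0.45,"x":-0.08,"y":-0.12,"z":0,"wx":0,"wy":0,"wz":0},{"jaw":0.45,"x":-0.1,"y":-0.15,"z":0,"wx":0,"wy":0,"wz":0},{"jaw":0.45,"x":-0.12,"y":-0.18,"z":0,"wx":0,"wy":0,"wz":0},{"jaw":0.45,"x":-0.14,"y":-0.205,"z":0,"wx":0,"wy":0,"wz":0},{"jaw":0.45,"x":-0.145,"y":-0.213,"z":0,"wx":0,"wy":0,"wz":0},{"jaw":0.45,"x":-0.145,"y":-0.213,"z":0,"wx":0,"wy":0,"wz":0},{"jaw":0.45,"x":-0.145,"y":-0.213,"z":0,"wx":0,"wy":0,"wz":0}]'; python3 -c "
from h import *
rel([481.8,-16.1,225],150);rel([481.8,-16.1,208],150)"
```

```text
t: 12.62
tcp_pos: [481.8, -16.0, 286.3]
ee_rot: [-3.141, -0.002, 2.621]
force: [-0.1, 0.4, -0.3]
opening: 31.5
grasp_force: 19.1
shift [-0.0001 -0.      0.0613] w [-0.04 -0.12  0.19]
shift [-0.0002 -0.      0.0783] w [-0.04 -0.12  0.19]
```

```bash
python3 -m handwheel '[{"jaw":0.45,"x":0,"y":0,"z":0.03,"wx":0,"wy":0,"wz":0},{"jaw":0.45,"x":0,"y":0,"z":0.055,"wx":0,"wy":0,"wz":0},{"jaw":0.45,"x":0,"y":0,"z":0.067,"wx":0,"wy":0,"wz":0},{"jaw":0.45,"x":0,"y":0,"z":0.069,"wx":0,"wy":0,"wz":0},{"jaw":0.45,"x":0,"y":0,"z":0.069,"wx":0,"wy":0,"wz":0},{"jaw":0.45,"x":0,"y":0,"z":0.069,"wx":0,"wy":0,"wz":0}]'; python3 -m handwheel '[{"jaw":0.45,"x":0,"y":0,"z":0.002,"wx":0,"wy":0,"wz":0},{"jaw":0.45,"x":0,"y":0,"z":0.004,"wx":0,"wy":0,"wz":0},{"jaw":0.45,"x":0,"y":0,"z":0.006,"wx":0,"wy":0,"wz":0},{"jaw":0.45,"x":0,"y":0,"z":0.006,"wx":0,"wy":0,"wz":0}]'
```

```text
t: 13.12
tcp_pos: [482.2, -15.2, 218.5]
ee_rot: [3.141, -0.0, 2.624]
force: [0.3, -0.3, -0.1]
opening: 31.7
grasp_force: 19.1
t: 13.45
tcp_pos: [482.0, -16.0, 212.2]
ee_rot: [3.141, 0.0, 2.623]
force: [0.2, -0.5, 1.8]
opening: 31.4
grasp_force: 19.1
```

```bash
python3 -m handwheel '[{"jaw":0.45,"x":0,"y":0,"z":0.001,"wx":0,"wy":0,"wz":0},{"jaw":0.45,"x":0,"y":0,"z":0.002,"wx":0,"wy":0,"wz":0},{"jaw":0.45,"x":0,"y":0,"z":0.002,"wx":0,"wy":0,"wz":0}]' | sed -n '2p;4p';  python3 -m handwheel '[{"jaw":0.45,"x":0,"y":0,"z":0.001,"wx":0,"wy":0,"wz":0},{"jaw":0.45,"x":0,"y":0,"z":0.0015,"wx":0,"wy":0,"wz":0},{"jaw":0.45,"x":0,"y":0,"z":0.0015,"wx":0,"wy":0,"wz":0}]'| sed -n '2p;4,5p'
```

```text
tcp_pos: [482.1, -16.0, 210.1]
force: [-0.2, 0.4, 0.2]
tcp_pos: [482.1, -16.0, 208.6]
force: [0.0, -0.2, -0.2]
opening: 31.6
```

```bash
python3 -m handwheel '[{"jaw":0.45,"x":0,"y":0,"z":0.0007,"wx":0,"wy":0,"wz":0},{"jaw":0.45,"x":0,"y":0,"z":0.0007,"wx":0,"wy":0,"wz":0}]' | sed -n '2p;4p';  python3 -m handwheel '[{"jaw":0.45,"x":0,"y":0,"z":0.0007,"wx":0,"wy":0,"wz":0},{"jaw":0.45,"x":0,"y":0,"z":0.0007,"wx":0,"wy":0,"wz":0}]'| sed -n '2p;4,5p'
```

```text
tcp_pos: [482.1, -16.0, 207.9]
force: [-0.1, 0.1, -0.0]
tcp_pos: [482.1, -16.0, 207.4]
force: [-0.7, -1.2, 4.7]
opening: 31.6
```

It touches the floor at exactly the predicted height. Now I release slowly, opening a little first, and rise.

```bash
python3 -m handwheel '[{"jaw":0.2,"x":0,"y":0,"z":0,"wx":0,"wy":0,"wz":0},{"jaw":0.1,"x":0,"y":0,"z":0,"wx":0,"wy":0,"wz":0},{"jaw":-0.05,"x":0,"y":0,"z":0,"wx":0,"wy":0,"wz":0},{"jaw":-0.2,"x":0,"y":0,"z":0,"wx":0,"wy":0,"wz":0},{"jaw":-0.2,"x":0,"y":0,"z":0,"wx":0,"wy":0,"wz":0},{"jaw":-0.2,"x":0,"y":0,"z":-0.01,"wx":0,"wy":0,"wz":0},{"jaw":-0.2,"x":0,"y":0,"z":-0.04,"wx":0,"wy":0,"wz":0},{"jaw":-0.2,"x":0,"y":0,"z":-0.08,"wx":0,"wy":0,"wz":0},{"jaw":-0.2,"x":0,"y":0,"z":-0.1,"wx":0,"wy":0,"wz":0}]'; python3 -m handwheel '[{"jaw":-0.2,"x":0.03,"y":0.03,"z":0,"wx":0,"wy":0,"wz":0},{"jaw":-0.2,"x":0.06,"y":0.06,"z":0,"wx":0,"wy":0,"wz":0},{"jaw":-0.2,"x":0.08,"y":0.09,"z":0,"wx":0,"wy":0,"wz":0},{"jaw":-0.2,"x":0.1,"y":0.12,"z":0,"wx":0,"wy":0,"wz":0},{"jaw":-0.2,"x":0.12,"y":0.15,"z":0,"wx":0,"wy":0,"wz":0},{"jaw":-0.2,"x":0.14,"y":0.18,"z":0,"wx":0,"wy":0,"wz":0},{"jaw":-0.2,"x":0.14,"y":0.21,"z":0,"wx":0,"wy":0,"wz":0},{"jaw":-0.2,"x":0.14,"y":0.21,"z":0,"wx":0,"wy":0,"wz":0},{"jaw":-0.2,"x":0.14,"y":0.21,"z":0,"wx":0,"wy":0,"wz":0}]'
python3 - <<'E'
from h import *
T=r.camera('top'); cv2.imwrite('pics/p11.png',T['color'])
k=95/400; u=lambda x,y:(255+(x-400+.5)*k-.5,225+(y+.5)*k-.5)
g=cv2.cvtColor(T['color'],cv2.COLOR_BGR2HSV)
# white (low saturation, bright) blob for the loaded capsule against the fast ones, relative to expected centres at mid height
for n,a in (("loaded",191.8),("capL",101.8),("capR",281.8),("back",11.8)):
    if n=="back": continue
    C=A+70*np.array([np.cos(np.radians(a)),np.sin(np.radians(a))]); p=proj(T,[*C,45]); x,y=p.round().astype(int)
    w=g[y-9:y+10,x-9:x+10]; m=((w[...,1]<60)).astype(float); ys,xs=np.mgrid[-9:10,-9:10]; m*=(xs**2+ys**2<64)
    print(n,p,"n",m.sum(),"centroid off px",((xs*m).sum()/m.sum()+x-p[0]).round(2),((ys*m).sum()/m.sum()+y-p[1]).round(2))
    print(T['color'][y,x-12:x+13,0])
    print(T['color'][y-12:y+13,x,0])
E
```

```text
t: 15.03
tcp_pos: [482.1, -15.9, 311.0]
ee_rot: [3.141, 0.002, 2.623]
force: [1.0, -0.1, 0.6]
opening: 51.4
grasp_force: 0.0
t: 15.78
tcp_pos: [464.5, 236.9, 307.7]
ee_rot: [3.141, 0.0, 2.625]
force: [-0.8, -0.0, 0.9]
opening: 51.2
grasp_force: 0.0
loaded [314.2 272.5] n 193.0 centroid off px -0.2 -0.5
[106 106  96 105 112  96  85 100 122 135 138 140 140 139 138 139 134 123
 104  96 108 114 108 116 115]
[105 114 110 109 108  97  91 107 127 137 138 139 140 139 139 136 131 116
  99  93 105 110 101 105 111]
capL [272.8 245.8] n 193.0 centroid off px 0.2 0.2
[107 107 100 109 111 102 110 126 137 140 140 139 139 138 137 133 121 102
  88  95 112 107 100 116 115]
[107 106  99 107 111 103 108 119 130 136 137 139 139 140 138 134 122 104
  94 101 112 111 104 109 110]
capR [340.8 231.2] n 193.0 centroid off px 0.2 -0.2
[112 101 101 111  95  81  95 114 132 139 138 139 139 137 138 136 129 113
 104 108 106 100 108 114  99]
[ 99 111 104 101 108 109 109 122 135 139 140 138 139 141 139 135 127 110
  93  92 108 117 114 113 116]
```

The loaded capsule's profile is centred to within about 0.5 px (1 mm) and matches its fast neighbours. The touch-down height and release were as expected, and the arm is clear, so I hand in.

```bash
python3 -c "
from bench import r
print(r.hand_in())"
```

```text
the job is handed in; nothing more can be done
None
```

The job is handed in, with no verdict returned: I pushed the carousel into the catch and pressed it with about 8–12 N at the peg for over a second, then released the smallest capsule dome up in the empty bay (within about 1 mm of centre by the camera); I didn't re-check the catch, cup or tin after that, though the arm stayed clear of them.

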